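Lift the row divider out of the pastry display case

TASK

Take the long red gift carton off the glass display case and leave it lying flat, centred and lengthwise, on the narrow brass-topped plinth. Then take the long row divider out of the case through the opening in its glass top, tilting it because it is longer than the opening and not forcing it against the glass. Finish while holding the divider steady in the gripper, all of it at least 5 cm clear above the glass top, and leave the other things on the counter where they are.

Things in the scene. Friction and masses are not known exactly. Their poses are not given: they have to be found in the camera images.
- case: fixed glass display case, outer 250 (x) x 480 (y) x 100 tall; origin: centre of its underside. White inner floor 12 above the counter; walls 4; glass top 92 to 100 above the counter with a central brass-rimmed opening, 180 in x, 230 in y. Inside 242 x 472, 80 high. Fixed macarons, 22 tall, along both long walls, 78 to 118 off the middle line.
- opening (a point): centre of the opening, level with the upper face of the glass top; axes as the case
- divider: row divider: copper-coloured bar 18 (x) x 320 (y) x 24 tall, black ends, 0.2 to 0.4 kg, standing on the case's inner floor roughly along the case's y, between the macarons. Origin: centre of its underside. Black grip tab on the middle of its top, to pinch across x: 14 (x) x 44 (y), from 24 to 54 above the underside.
- divider_end_a (a point): lower edge of the divider's +y end (160 from the middle)
- divider_end_b (a point): lower edge of the divider's -y end
- carton: long red closed gift carton with a gold band, 240 (its x) x 60 (its y) x 45 tall, rigid, about 0.13 to 0.25 kg. Origin: centre of its underside. At the start it lies across the opening on the glass top, its x roughly along the case's x.
- plinth: narrow black display plinth, fixed, with a flat brass top plate 100 (its x) x 50 (its y); 80 tall in all, foot 140 x 90. Origin: centre of its underside.
- plinth_top (a point): centre of the plinth's top plate, on its upper face (80 above the counter)
- gift_cube: square red gift box with a gold band, 80 x 80 x 60; bystander; loose; origin: centre of its underside
- jar: amber jar with a brass cap, 72 across, 110 tall; bystander; loose; origin: centre of its underside
- gateau: small round chocolate cake with a red top on a gold disc, 100 across, 60 tall; bystander; loose; origin: centre of its underside
- coffee_cup: white mug, 76 across, 75 tall; bystander; loose; origin: centre of its underside
- card_terminal: black card terminal lying flat, 160 x 75 x 30; bystander; loose; origin: centre of its underside
Things that resemble listed ones, but are neither listed nor needed, are in the scene too. There is more than one size of the carton; the job needs the larger.

How it is judged:
By the outcome, as a careful person would: the job done as asked, in the order asked, and still so for the second after the job is handed in, while the arm keeps its last pose, push and grip.
It also fails if it takes over 58 s, if anything falls off the work surface, if the arm or the gripper's body presses on something with over 40 N, if the wrist force passes 120 N, or if a joint passes its speed limit or range.

ROBOT

A 6-joint arm with a two-finger parallel gripper is mounted at the origin on the work surface. World frame = base frame: x ahead of the robot, y to its left, z up, the work surface at z = 0. Lengths are in m, angles in rad, forces in N, time in s.
With the tool pointing down it reaches from about 0.35 to 0.975 m from the base axis. Payload 4.9 kg.
Tool frame: the origin (TCP) lies at the very end of the fingers, on their centre line; the grasp point (between the pads) lies 19 mm behind it (pinch_z is the distance from the TCP to the grasp point, in m); z points along the fingers, y is the line along which they close (so a half turn about z gives the same grasp; the last joint's range is limited). The gripper opens to 85 mm and grips with 20 to 120 N. Pads are 22 mm wide; open, the fingers measure 114 mm over their backs; the gripper's body (76 mm by 85 mm) begins 54 mm behind the grasp point. The pads swing forward as they close: fully open they stand 13 mm farther back than shut.
Start: joints at [-1.236, 0.053, 1.613, -0, 1.476, -0.119], TCP at [0.274, -0.562, 0.231] pointing down, gripper open.
Joint ranges: [-3.01, 3.01], [-1.01, 2.22], [0.06, 2.58], [-1.02, 4.17], [0.09, 2.62], [-3.14, 3.14]. Speed limits (rad/s): [2.57, 2.57, 3.14, 3.14, 3.14, 3.14].

INTERFACE

Orientations are given as a unit quaternion [w, x, y, z].
In Python, from plant import * gives the robot as it stands. The module is installed in compiled form; this text tells all that it offers.
- The arm moves only by the tool play_rows, never from a script. Its arguments are lists of equal length, an entry for each row: "linear": the shift along the world's x, y, z in m, a list of three; "turn": the turn about the world's z in degrees. A call has 1 to 8 rows; each row shifts and turns the commanded pose from where the row before left it; what a row does not reach is not made up. A row lasts 1/8 s, in which the tool goes at most 62.5 mm and 10.7 degrees, less where a joint would pass 70% of its speed; a pose out of reach is approached as far as the arm can. A call is refused whole if a number of a shift passes 0.0625 or a number of a turn 10.7, either way. A call with a gripper value outside its range is refused whole. "hand" is the finger opening in m, from 0 to 0.0854, set as the call begins (left out, the last holds). The fingers move at their own pace and stop on an object; the grip force is fixed at half the most. Time passes only in rows, so rows that do not move let the fingers close. It gives the time, the measured TCP pose, the force, the opening and the grip force at its end, in the units of the state.
- state(): the state, without advancing time (a new reading comes with each control period).
- grab_frame(name): name is "scene" or "top" or "wrist"; returns the picture (384x512x3 uint8, red, green, blue); there is no depth.
- camera_info(name): a dict with "camera_matrix" (3x3 intrinsics, pixels), "distortion" ([k1, k2, p1, p2, k3] as OpenCV has them; the pictures are not rectified), "origin" and "attitude" of the camera in the world; the wrist camera has in their place "mount" (4x4, takes a point from camera to tool coordinates, whose origin is the TCP and whose axes are the flange's). Camera axes: x right, y down, z forward; pixel columns grow to the right and rows downward; lengths in m; the calibration is good to about 2 mm. A picture is of the moment at which its call begins: read the wrist's pose just before it. camera_info takes no time and is no camera call.
- job_done(): hands the job in; it is judged then, once.
Trained networks look in the newest picture that a camera, given by its name, has taken for a name from the list of things; names that differ only in an ending like _2 or _b are one class to them, and where a whole thing is asked for, a point or a joint stands for the part that bears it (a point fixed in the world has none). Each returns a list of dicts, best first, with "p" (0 to 1); they miss things now and then, are a little off and sometimes report something else, mostly with a low value. They report only what shows in the picture. A call takes as long as a camera call. They do not tell look-alikes from the thing itself.
- trace(camera, thing): "region" (384x512 bool, what is visible of it) and "location" ([column, row] in pixels, amid what is visible of it).
The state is a dict: "time": time; "joint_pos": joint angles; "joint_vel": joint speeds; "joint_efforts": joint torques, N m; "tool_pos": TCP position; "tool_rot": TCP orientation; "contact_force": force on the tool from outside, world axes, zero at the start; "ft_torque": the same for the moment, N m; "gripper_width": opening from 0.0 (shut) to 1.0 (fully open); "grasp_force": force on a finger pad.
Only numpy, scipy, OpenCV 4.12 (cv2) and the standard library are available. Lean on these libraries where they do the work, as an engineer would, in place of code of your own. Each camera call takes 0.05 s, during which the arm holds its last target. There are 200 camera calls.

## Working session

There is one attempt and no reset: what is moved stays moved. The work goes in short steps, Python scripts to look and compute and a tool call to move; the robot and the scene stay as the last step left them, time stands still between calls to the robot, and variables do not carry over. Pictures are saved under pics/ and viewed, at most 10 in all, crops included, and the job is handed in when it is done.

Besides the shell and the picture viewer there is one more tool, called after "Request:" as a command line: name --pt "numbers of a row" for each row, then --argument value for the rest. play_rows: Moves the arm, as the interface text tells. Its arguments: {"type":"object","properties":{"linear":{"type":"array","items":{"type":"array","items":{"type":"number"}}},"turn":{"type":"array","items":{"type":"number"}},"hand":{"type":"number"}},"required":["linear","turn"]}

```bash
mkdir -p pics
cat > h.py <<'E'
from plant import *
import numpy as np, cv2
from scipy.spatial.transform import Rotation as R
def cam(name):
    i=camera_info(name); K=np.array(i["camera_matrix"],float); D=np.array(i["distortion"],float)
    if name=="wrist":
        s=state(); q=s["tool_rot"]; T=np.eye(4); T[:3,:3]=R.from_quat([q[1],q[2],q[3],q[0]]).as_matrix(); T[:3,3]=s["tool_pos"]
        M=T@np.array(i["mount"]); return K,D,M[:3,:3],M[:3,3]
    a=np.array(i["attitude"],float)
    Rm=R.from_quat([a[1],a[2],a[3],a[0]]).as_matrix() if a.size==4 else a.reshape(3,3)
    return K,D,Rm,np.array(i["origin"],float)
def px2w(c,px,z):
    K,D,Rm,o=c; u=cv2.undistortPoints(np.array(px,float).reshape(-1,1,2),K,D).reshape(-1,2)
    d=np.c_[u,np.ones(len(u))]@Rm.T
    return o+d*((z-o[2])/d[:,2])[:,None]
def w2px(c,P):
    K,D,Rm,o=c; return cv2.projectPoints((np.array(P,float).reshape(-1,3)-o)@Rm,np.zeros(3),np.zeros(3),K,D)[0].reshape(-1,2)
def save(n,im): cv2.imwrite("pics/"+n+".png",im[:,:,::-1])
E
python3 - <<'E'
from h import *
for n in("top","scene"):
    im=grab_frame(n); save(n+"0",im); c=cam(n); print(n,c[3].round(3),c[2].round(2).tolist(),c[0][0,0])
    for t in("case","divider","carton","plinth","gift_cube","jar","gateau","coffee_cup","card_terminal"):
        print(t,[(round(r["p"],2),np.round(r["location"]).tolist(),int(r["region"].sum())) for r in trace(n,t)])
i=camera_info("wrist");print(i["mount"])
print(state())
E
```

```text
top [ 0.212 -0.014  1.994] [[0.02, -0.99, 0.12], [-1.0, -0.02, 0.01], [-0.01, -0.12, -0.99]] 472.5472172910026
case [(0.59, [278.0, 166.0], 6336)]
divider [(0.44, [278.0, 167.0], 177)]
carton [(0.98, [290.0, 160.0], 882), (0.9, [310.0, 235.0], 428)]
plinth [(0.71, [280.0, 166.0], 6403), (0.67, [183.0, 186.0], 739)]
gift_cube [(0.76, [380.0, 180.0], 386)]
jar [(0.56, [377.0, 204.0], 294), (0.56, [380.0, 180.0], 422)]
gateau [(0.61, [365.0, 152.0], 401)]
coffee_cup [(0.72, [136.0, 152.0], 318)]
card_terminal [(0.8, [123.0, 197.0], 711)]
scene [ 1.466 -0.551  1.032] [[0.46, 0.56, -0.69], [0.89, -0.3, 0.35], [-0.0, -0.77, -0.63]] 396.4217377724123
case [(0.8, [239.0, 233.0], 8640)]
divider [(0.68, [237.0, 229.0], 299)]
carton [(0.95, [243.0, 213.0], 1235), (0.91, [186.0, 192.0], 344), (0.56, [238.0, 232.0], 8696)]
plinth [(0.74, [327.0, 181.0], 732)]
gift_cube [(0.78, [125.0, 255.0], 770)]
jar [(0.56, [124.0, 228.0], 621)]
gateau [(0.98, [150.0, 276.0], 897), (0.47, [236.0, 230.0], 332)]
coffee_cup [(0.46, [236.0, 225.0], 292)]
card_terminal [(0.77, [370.0, 162.0], 439)]
[[-3.81353768e-0
[... 267 characters left out ...]
'joint_pos': array([-1.23601167e+00,  5.27179698e-02,  1.61286886e+00,  5.48369434e-06,
        1.47600002e+00, -1.19039453e-01]), 'joint_vel': array([-0.00039377,  0.00058923,  0.0008644 , -0.00078597, -0.00047932,
        0.00181063]), 'joint_efforts': array([-1.79340434e-03, -3.93703079e+01, -3.70475399e+01, -1.56933320e-04,
        7.21862052e-04,  3.66434460e-05]), 'tool_pos': array([ 0.27398142, -0.56174059,  0.23131105]), 'tool_rot': array([2.58979039e-06, 9.74365793e-01, 2.24969558e-01, 3.02595217e-06]), 'contact_force': array([-0.03006166, -1.38597442, -0.06327171]), 'ft_torque': array([-0.03780504, -0.00957738, -0.02839625]), 'grasp_force': 0.0, 'gripper_width': 1.0001591188672092}
```

Run:
```python
import cv2,numpy as np
a=cv2.imread("pics/top0.png")[110:260,90:420]; b=cv2.imread("pics/scene0.png")[130:330,70:430]
a=cv2.resize(a,None,fx=2.2,fy=2.0); b=cv2.resize(b,(a.shape[1],299))
cv2.imwrite("pics/v1.png",np.vstack([a,b]))
from h import *
print(state()["time"])
```

```text
1.0
```

View pics/v1.png

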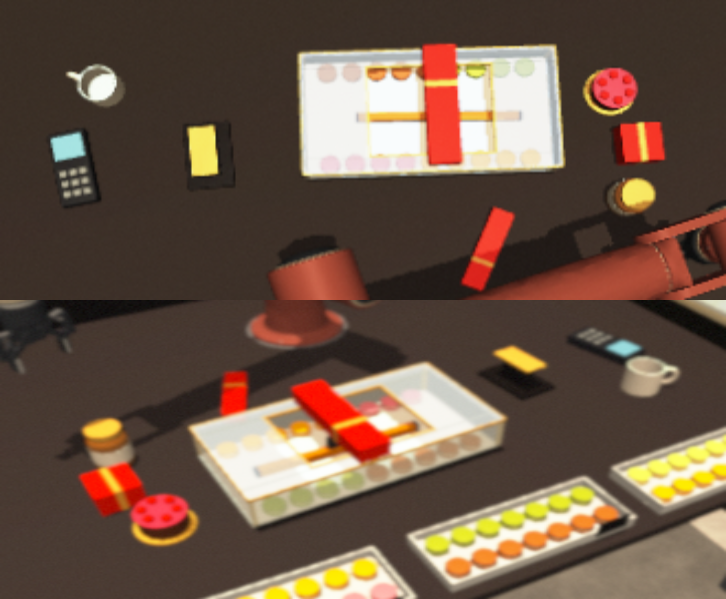

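The top view shows the large carton lying across the case at about (290,160). The look-alikes are the smaller red carton on the counter at (310,235) and the square gift cube at (380,180), so I choose (290,160). The plinth's brass top is at about (183,186). The divider lies along the case's y, with its row at about 168.

Run:
```python
from h import *
im=grab_frame("top"); c=cam("top")
def rect(m,z):
    k=max(cv2.findContours(m.astype(np.uint8),0,2)[0],key=cv2.contourArea)
    b=cv2.boxPoints(cv2.minAreaRect(k)); w=px2w(c,b+0.0,z)[:,:2]
    ctr=w.mean(0); e=[w[1]-w[0],w[2]-w[1]]; L=max(e,key=np.linalg.norm)
    return ctr.round(4),[round(float(np.linalg.norm(v)),4) for v in e],round(float(np.degrees(np.arctan2(L[1],L[0]))),1)
hsv=cv2.cvtColor(im,cv2.COLOR_RGB2HSV)
r=trace("top","carton"); print("carton",rect(r[0]["region"],.145)); 
p=[x for x in trace("top","plinth") if x["location"][0]<230][0]
ye=(hsv[...,0]>18)&(hsv[...,0]<35)&(hsv[...,1]>100)&(hsv[...,2]>120)
print("plinth",rect(p["region"],.0)); box=np.zeros_like(ye); box[150:220,170:205]=1; print("brass",rect(ye&box,.08))
print("case",rect(trace("top","case")[0]["region"],.1))
# same via scene
c=cam("scene"); ims=grab_frame("scene")
for t,z in(("carton",.12),("plinth",.06),("divider",.03),("case",.09)):
    for x in trace("scene",t)[:2]: print(t,px2w(c,x["location"],z).round(3).tolist())
c=cam("top")
d=trace("top","divider")
if d: print("div",rect(d[0]["region"],.036))
for t,z in(("gift_cube",.06),("jar",.11),("gateau",.05),("coffee_cup",.07),("card_terminal",.03)):
    for x in trace("top",t)[:1]: print(t,px2w(c,x["location"],z).round(3).tolist())
cv2.imwrite("pics/v2.png",cv2.resize(im[120:220,170:370][:,:,::-1],None,fx=4,fy=4,interpolation=2))
```

```text
carton (array([ 0.5554, -0.1506]), [0.0628, 0.2447], -177.1)
plinth (array([0.4622, 0.2915]), [0.0936, 0.1449], -173.8)
brass (array([0.4648, 0.2912]), [0.0511, 0.1037], -173.3)
case (array([ 0.5474, -0.1322]), [0.4914, 0.2668], -86.8)
carton [[0.55, 0.215, 0.12]]
carton [[0.557, -0.145, 0.12]]
plinth [[0.494, 0.253, 0.06]]
divider [[0.56, -0.163, 0.03]]
case [[0.628, -0.19, 0.09]]
div (array([ 0.5473, -0.0755]), [0.1009, 0.017], -89.1)
gift_cube [[0.492, -0.534, 0.06]]
jar [[0.391, -0.51, 0.11]]
gateau [[0.613, -0.473, 0.05]]
coffee_cup [[0.609, 0.508, 0.07]]
card_terminal [[0.435, 0.561, 0.03]]
```

View pics/v2.png

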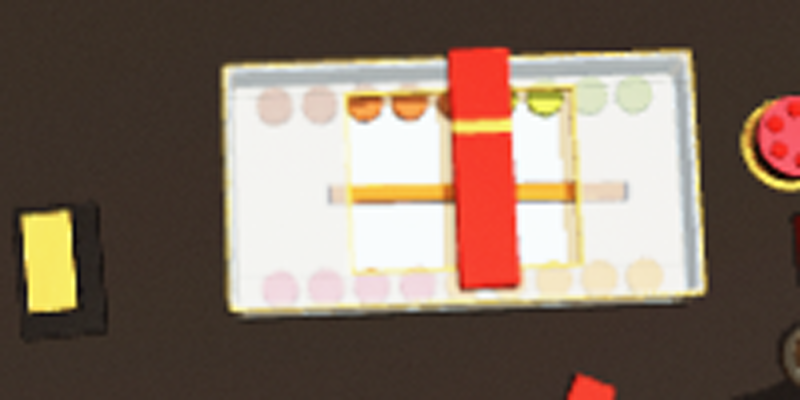

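Case, divider and plinth check out, and sizes agree with those given (carton 245x63, brass 104x51). Moving above the carton.

Request:
play_rows --pt "0.02 0.03 0.005" --pt "0.035 0.05 0" --pt "0.04 0.058 0" --pt "0.045 0.07 0" --turn '[-2.9, -2.9, -2.9, -2.9]'

```text
out of range
```

Request:
play_rows --pt "0.03 0.045 0.0" --pt "0.036 0.052 0" --pt "0.036 0.052 0" --pt "0.036 0.052 0" --pt "0.036 0.052 0" --pt "0.036 0.052 0" --pt "0.036 0.052 0" --pt "0.036 0.052 0" --turn '[-2.9, -2.9, -2.9, -2.9, -2.9, -2.9, -2.9, -2.9]' --hand 0.0854

```text
time: 2.75
tool_pos: [0.554, -0.1552, 0.2317]
tool_rot: [0.0, 1.0, 0.024, 0.0]
contact_force: [0.4, -0.2, 0.3]
gripper_width: 1.003
grasp_force: 0.0
```

The first call was refused, and the second got there. Checking from the wrist.

Run:
```python
from h import *
c=cam("wrist"); im=grab_frame("wrist"); save("w1",im)
print(state()["tool_pos"],c[3])
for t in trace("wrist","carton"):
    m=t["region"]; k=max(cv2.findContours(m.astype(np.uint8),0,2)[0],key=cv2.contourArea)
    w=px2w(c,k.reshape(-1,2),.145)[:,:2].astype(np.float32); r=cv2.minAreaRect(w)
    print(t["p"],int(m.sum()),r, m[0].sum(),m[-1].sum())
```

```text
[ 0.55700736 -0.14904487  0.23155395] [ 0.62037136 -0.15250424  0.37433319]
0.63 28563 ((0.5573530793190002, -0.15219369530677795), (0.23986688256263733, 0.060900960117578506), 3.2586660385131836) 0 0
0.58 1079 ((0.44048234820365906, -0.22793924808502197), (0.03287046402692795, 0.029217611998319626), 70.96627807617188) 0 0
```

View pics/w1.png

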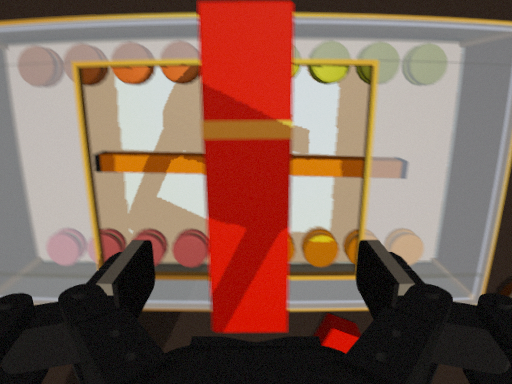

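The close crop confirms the long red carton across the opening (columns 200–295, measured 240x61 mm). The divider lies beneath it at row ~163, from (97,161) to (406,168). Descending and grasping.

Request:
play_rows --pt "0.001 0.0005 -0.02" --pt "0 0 -0.035" --pt "0 0 -0.035" --pt "0 0 -0.02" --pt "0 0 -0.009" --pt "0 0 0" --turn '[0.4, 0, 0, 0, 0, 0]'

```text
time: 3.6
tool_pos: [0.5539, -0.157, 0.1122]
tool_rot: [-0.0, 1.0, 0.028, -0.0]
contact_force: [0.2, 0.2, -0.1]
gripper_width: 1.0
grasp_force: 0.0
```

Request:
play_rows --pt "0 0 0" --pt "0 0 0" --pt "0 0 0" --pt "0 0 0" --pt "0 0 0" --pt "0 0 0" --turn '[0, 0, 0, 0, 0, 0]' --hand 0.03

```text
time: 4.35
tool_pos: [0.5554, -0.1569, 0.1145]
tool_rot: [0.001, 1.0, 0.028, 0.002]
contact_force: [0.3, -0.3, 5.7]
gripper_width: 0.691
grasp_force: 67.8
```

Request:
play_rows --pt "0 0 0.005" --pt "0 0 0.02" --pt "0 0 0.03" --pt "0 0 0.03" --pt "0 0 0" --turn '[0, 0, 0, 0, 0]'

```text
time: 4.97
tool_pos: [0.5558, -0.1573, 0.2014]
tool_rot: [0.002, 1.0, 0.028, 0.003]
contact_force: [0.5, -0.1, -1.2]
gripper_width: 0.69
grasp_force: 67.2
```

Request:
play_rows --pt "-0.006 0.03 0" --pt "-0.011 0.055 0" --pt "-0.012 0.06 0" --pt "-0.012 0.06 0" --pt "-0.012 0.06 0" --pt "-0.012 0.06 0" --pt "-0.012 0.06 0" --pt "-0.01 0.045 0" --turn '[0.5, 0.5, 0.5, 0.5, 0.5, 0.5, 0.5, 0]'

```text
time: 5.98
tool_pos: [0.4653, 0.2754, 0.1957]
tool_rot: [0.0, 0.998, 0.059, -0.001]
contact_force: [0.0, -0.4, -1.6]
gripper_width: 0.691
grasp_force: 67.1
```

Request:
play_rows --pt "-0.003 0.018 0" --pt "0 0 -0.01" --pt "0 0 0" --turn '[0, 0, 0]'

```text
time: 6.35
tool_pos: [0.4633, 0.2899, 0.1851]
tool_rot: [0.001, 0.998, 0.058, -0.002]
contact_force: [0.1, -0.0, -2.0]
gripper_width: 0.69
grasp_force: 67.0
```

Run:
```python
from h import *
print(state()["tool_pos"],state()["tool_rot"])
for n in("top","scene"):
    im=grab_frame(n); c=cam(n)
    t=[(x["p"],px2w(c,x["location"],.215).round(3).tolist(),x["location"]) for x in trace(n,"carton")]; print(n,t)
    x0,y0=(140,120) if n=="top" else (270,110)
    save("pl_"+n,cv2.resize(im[y0:y0+100,x0:x0+120],None,fx=4,fy=4))
a=cv2.imread("pics/pl_top.png");b=cv2.imread("pics/pl_scene.png")
cv2.imwrite("pics/v3.png",cv2.resize(np.hstack([a,b]),(800,333)))
```

```text
[0.46331881 0.28991023 0.18505685] [ 9.96585229e-04  9.98323570e-01  5.78459648e-02 -1.70341659e-03]
top [(0.94, [[0.256, -0.227, 0.215]], [311.9, 237.1]), (0.75, [[0.446, 0.292, 0.215]], [175.9, 184.8])]
scene [(0.83, [[0.511, 0.275, 0.215]], [335.4, 147.6]), (0.69, [[0.495, -0.305, 0.215]], [185.7, 191.9])]
```

View pics/v3.png

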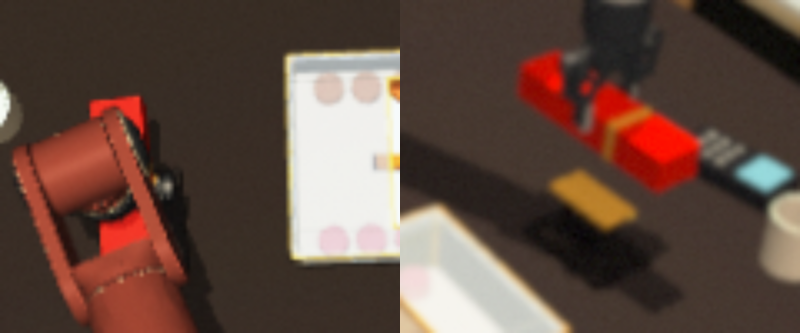

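The scene crop shows the carton held level above the brass plate, parallel to it. Quick cross-check of the plate and of the carton's position along its length from the scene camera.

Run:
```python
from h import *
im=grab_frame("scene"); c=cam("scene"); hsv=cv2.cvtColor(im,cv2.COLOR_RGB2HSV)
m=(hsv[...,0]>14)&(hsv[...,0]<35)&(hsv[...,1]>110)&(hsv[...,2]>90); b=np.zeros_like(m); b[155:185,305:350]=1; m&=b
k=max(cv2.findContours(m.astype(np.uint8),0,2)[0],key=cv2.contourArea).reshape(-1,2)
print(cv2.minAreaRect(px2w(c,k,.08)[:,:2].astype(np.float32)))
r=[x for x in trace("scene","carton") if x["location"][0]>280][0]["region"]
# fit carton offset along x/y: compare hull
from scipy.optimize import minimize
ext=lambda P:np.r_[P.min(0),P.max(0)]
ys,xs=np.nonzero(r); obs=np.r_[xs.min(),ys.min(),xs.max(),ys.max()]
def mod(p):
    B=np.array([[x,y,z] for x in(-.12,.12) for y in(-.03,.03) for z in(0,.045)])@R.from_euler("z",6.7,degrees=True).as_matrix().T
    return ext(w2px(c,B+[p[0],p[1],p[2]]))
print(obs,minimize(lambda p:((mod(p)-obs)**2).sum(),[.465,.29,.17],method="Nelder-Mead").x, mod([.4648,.29,.172]))
```

```text
((0.465788871049881, 0.2889650762081146), (0.11849071830511093, 0.06498755514621735), 7.468410491943359)
[305 126 359 166] [0.41979192 0.32802432 0.1350316 ] [304.3843128  124.63364448 359.75058092 167.79828154]
```

Request:
play_rows --pt "0 0 -0.02" --pt "0 0 -0.03" --pt "0 0 -0.02" --pt "0 0 -0.01" --pt "0 0 -0.006" --pt "0 0 -0.002" --pt "0 0 0" --turn '[0, 0, 0, 0, 0, 0, 0]'

```text
time: 7.52
tool_pos: [0.4645, 0.2917, 0.1001]
tool_rot: [-0.0, 0.998, 0.058, 0.001]
contact_force: [0.0, -0.5, -2.2]
gripper_width: 0.692
grasp_force: 67.1
```

Request:
play_rows --pt "0 0 -0.003" --pt "0 0 -0.002" --pt "0 0 0" --turn '[0, 0, 0]'

```text
time: 7.9
tool_pos: [0.4642, 0.2916, 0.0945]
tool_rot: [-0.0, 0.998, 0.058, 0.0]
contact_force: [-0.2, 0.2, -1.5]
gripper_width: 0.692
grasp_force: 67.2
```

Request:
play_rows --pt "0 0 -0.0015" --pt "0 0 0" --pt "0 0 0" --turn '[0, 0, 0]'

```text
time: 8.28
tool_pos: [0.4642, 0.2916, 0.0945]
tool_rot: [0.0, 0.998, 0.058, -0.0]
contact_force: [-3.9, -3.5, 6.1]
gripper_width: 0.693
grasp_force: 68.3
```

Contact at the expected height (0.0945). Releasing and rising.

Request:
play_rows --pt "0 0 0" --pt "0 0 0" --pt "0 0 0" --pt "0 0 0" --pt "0 0 0" --turn '[0, 0, 0, 0, 0]' --hand 0.0854

```text
time: 8.9
tool_pos: [0.464, 0.2915, 0.0927]
tool_rot: [0.0, 0.998, 0.058, -0.0]
contact_force: [-1.3, 0.6, -0.0]
gripper_width: 1.003
grasp_force: 0.0
```

Request:
play_rows --pt "0 0 0.01" --pt "0 0 0.03" --pt "0 0 0.05" --pt "0 0 0.05" --pt "0 0 0.02" --pt "0 -0.03 0" --pt "0 -0.06 0" --pt "0 -0.06 0" --turn '[0, 0, 0, 0, 0, 0, 0, 0]'

```text
time: 9.9
tool_pos: [0.4633, 0.1402, 0.2521]
tool_rot: [0.0, 0.998, 0.059, -0.001]
contact_force: [1.1, -0.5, 0.1]
gripper_width: 0.999
grasp_force: 0.0
```

Request:
play_rows --pt "0.01 -0.055 0" --pt "0.01 -0.055 0" --pt "0.01 -0.055 0" --pt "0.01 -0.045 0" --pt "0 -0.03 0" --pt "0 0 0" --turn '[0, 0, 0, 0, 0, 0]'

```text
time: 10.65
tool_pos: [0.5035, -0.1, 0.2518]
tool_rot: [-0.0, 0.998, 0.057, -0.001]
contact_force: [-0.2, 0.4, -0.4]
gripper_width: 1.003
grasp_force: 0.0
```

Run:
```python
from h import *
s=state(); print(s["time"],s["tool_pos"],s["tool_rot"].round(4))
c=cam("wrist"); im=grab_frame("wrist"); save("w2",im)
ims=grab_frame("scene"); it=grab_frame("top")
a=cv2.resize(ims[110:210,270:390],(360,300)); b=cv2.resize(it[120:220,140:260],(360,300))
save("v4",np.vstack([np.hstack([cv2.resize(im,(400,300)),a]),np.hstack([b,np.zeros((300,400,3),np.uint8)])])[:, :760])
c2=cam("top")
for x in trace("top","carton"):
    k=max(cv2.findContours(x["region"].astype(np.uint8),0,2)[0],key=cv2.contourArea).reshape(-1,2)
    print(cv2.minAreaRect(px2w(c2,k,.125)[:,:2].astype(np.float32)))
for t in("case","divider"):
    for x in trace("wrist",t): print(t,x["p"],x["location"],x["region"].sum())
```

```text
10.65 [ 0.50351118 -0.09999418  0.25183842] [-4.000e-04  9.984e-01  5.680e-02 -9.000e-04]
((0.46595239639282227, 0.28991204500198364), (0.24767622351646423, 0.06612440198659897), 7.090342998504639)
case 0.88 [271.5, 126.4] 119105
divider 0.84 [295.0, 120.1] 4977
divider 0.6 [273.6, 126.9] 118727
```

View pics/v4.png

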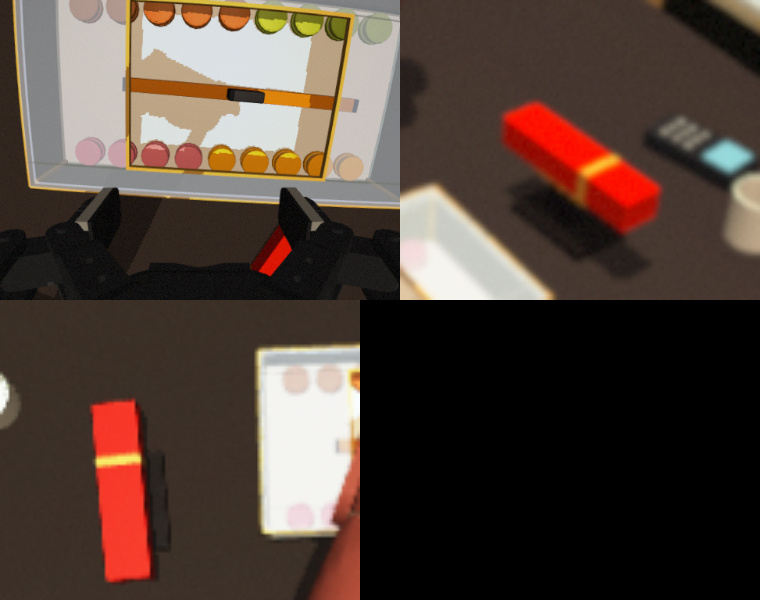

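The carton sits centred on the plinth at (0.466, 0.290), 7.1°, against the plate's 0.465, 0.290, 7°. The wrist view shows the divider with its tab at about (315,123), ends at about (158,108) and (456,135), and the opening's corners at about (161,0), (451,19), (416,229), (164,216).

Run:
```python
from h import *
c=cam("wrist"); im=cv2.imread("pics/w2.png")[:,:,::-1]
op=px2w(c,[(161,0),(451,19),(416,229),(164,216)],.1)[:,:2]; print("open",op.round(4).tolist(),op.mean(0).round(4))
print("div ends",px2w(c,[(158,108),(456,135)],.03)[:,:2].round(4).tolist())
g=im.max(2); m=(g<60); b=np.zeros_like(m); b[108:138,285:345]=1; m&=b
k=max(cv2.findContours(m.astype(np.uint8),0,2)[0],key=cv2.contourArea).reshape(-1,2); print("tab px",k.min(0),k.max(0),"w",cv2.minAreaRect(px2w(c,k,.06)[:,:2].astype(np.float32)))
t=trace("wrist","divider")[0]["region"]; k=max(cv2.findContours(t.astype(np.uint8),0,2)[0],key=cv2.contourArea).reshape(-1,2)
print("div",cv2.minAreaRect(px2w(c,k,.036)[:,:2].astype(np.float32)))
save("v5",cv2.resize(im[0:250,130:480],None,fx=2.25,fy=2.25,interpolation=2))
```

```text
open [[0.636, -0.0067], [0.6525, -0.2428], [0.4685, -0.2549], [0.4541, -0.0197]] [ 0.5528 -0.131 ]
div ends [[0.5459, 0.0095], [0.557, -0.3128]]
tab px [290 113] [337 131] w ((0.5517498254776001, -0.15001550316810608), (0.014533615671098232, 0.04629770293831825), 1.9337643384933472)
div ((0.5514620542526245, -0.13861045241355896), (0.021302631124854088, 0.27639704942703247), 1.8464199304580688)
```

View pics/v5.png

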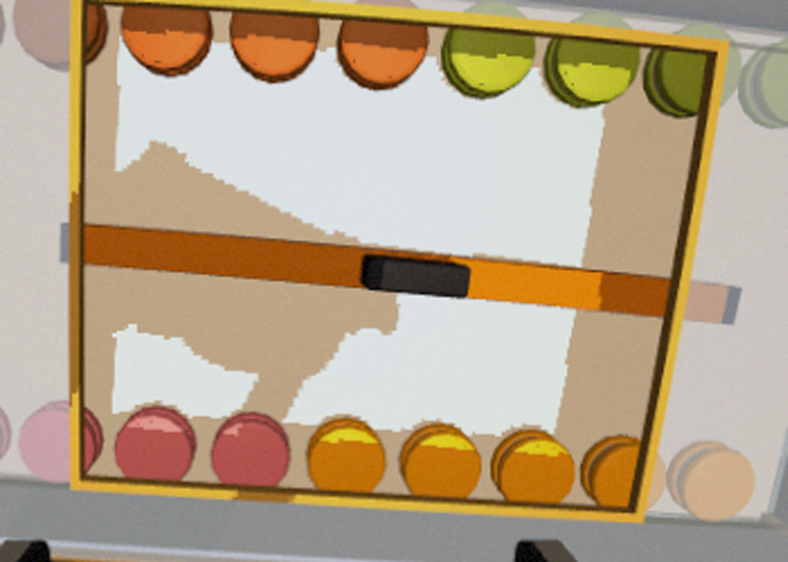

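The crop confirms it. Opening centre is about (0.553, -0.131) with yaw 3.5°; divider centre is about (0.5515, -0.151) with yaw 1.9°. The tool can only yaw, so I will:
1. pinch the bar near its +y end
2. slide it toward -y so that end is under the opening
3. lift that end and let the bar pivot in the pads

Request:
play_rows --pt "0.005 0.004 0" --pt "0.006 0.005 0" --pt "0.006 0.005 0" --pt "0.006 0.005 0" --pt "0.006 0.005 0" --pt "0.006 0.005 0" --pt "0.006 0.004 0" --pt "0.004 0.002 0" --turn '[10.6, 10.7, 10.7, 10.7, 10.7, 10.7, 10.7, 10.6]'

```text
time: 12.0
tool_pos: [0.5492, -0.0626, 0.2529]
tool_rot: [0.0, 0.691, 0.723, 0.0]
contact_force: [0.2, -0.3, -1.2]
gripper_width: 1.002
grasp_force: 0.0
```

Request:
play_rows --pt "0 0 -0.03" --pt "0 0 -0.04" --pt "0 0 0" --pt "0 0 0" --turn '[0, 0, 0, 0]' --hand 0.05

```text
time: 12.5
tool_pos: [0.5497, -0.0633, 0.1843]
tool_rot: [0.001, 0.694, 0.72, 0.0]
contact_force: [-0.2, -0.6, 0.6]
gripper_width: 0.582
grasp_force: 0.0
```

Run:
```python
from h import *
s=state(); print(s["time"],s["tool_pos"],s["tool_rot"].round(4),s["joint_pos"].round(2))
c=cam("wrist"); im=grab_frame("wrist"); save("w3",im)
for x in trace("wrist","divider"):
    k=max(cv2.findContours(x["region"].astype(np.uint8),0,2)[0],key=cv2.contourArea).reshape(-1,2)
    print(x["p"],x["location"],cv2.minAreaRect(px2w(c,k,.036)[:,:2].astype(np.float32)))
```

```text
12.5 [ 0.54968195 -0.06333652  0.18429626] [8.000e-04 6.938e-01 7.202e-01 4.000e-04] [-0.25 -0.09  1.83 -0.    1.4  -0.29]
0.86 [252.8, 230.5] ((0.550355851650238, -0.13176211714744568), (0.01809108629822731, 0.2134973257780075), 1.5252747535705566)
```

View pics/w3.png

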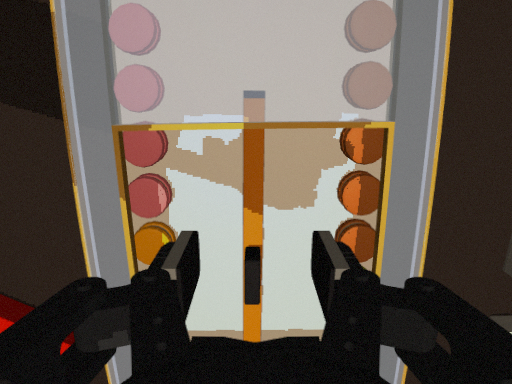

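Bar is centred between the pads at column ~254, +y end at (254,93), tab at (253,275), opening's +y rim at row 125.

Run:
```python
from h import *
c=cam("wrist")
print(px2w(c,[(254,92)],.036).round(4),px2w(c,[(122,128),(388,123)],.1).round(4),px2w(c,[(253,247),(253,303)],.066).round(4))
```

```text
[[0.5475 0.0048 0.036 ]] [[ 0.4604 -0.0215  0.1   ]
 [ 0.6374 -0.0118  0.1   ]] [[ 0.5512 -0.1201  0.066 ]
 [ 0.5531 -0.1741  0.066 ]]
```

Request:
play_rows --pt "-0.001 0 -0.04" --pt "0 0 -0.04" --pt "0 0 -0.04" --pt "0 0 -0.025" --pt "0 0 -0.013" --pt "0 0 -0.004" --pt "0 0 0" --turn '[0, 0, 0, 0, 0, 0, 0]'

```text
time: 13.48
tool_pos: [0.5491, -0.0638, 0.0221]
tool_rot: [0.001, 0.694, 0.72, 0.001]
contact_force: [0.3, 0.6, -0.0]
gripper_width: 0.587
grasp_force: 0.0
```

Request:
play_rows --pt "0 0 0" --pt "0 0 0" --pt "0 0 0" --pt "0 0 0" --pt "0 0 0" --pt "0 0 0" --turn '[0, 0, 0, 0, 0, 0]' --hand 0.01

```text
time: 14.22
tool_pos: [0.5489, -0.0637, 0.0221]
tool_rot: [0.001, 0.694, 0.72, 0.0]
contact_force: [-1.2, 0.5, 5.4]
gripper_width: 0.19
grasp_force: 62.2
```

Request:
play_rows --pt "0 -0.003 0.001" --pt "0.001 -0.008 0" --pt "0 -0.01 0" --pt "0.001 -0.01 0" --pt "0.001 -0.008 0" --pt "0 -0.003 0" --pt "0 0 0" --turn '[0, 0, 0, 0, 0, 0, 0]'

```text
time: 15.1
tool_pos: [0.5513, -0.1061, 0.0221]
tool_rot: [0.0, 0.694, 0.72, 0.0]
contact_force: [0.2, 2.7, 5.3]
gripper_width: 0.19
grasp_force: 62.0
```

Run:
```python
from h import *
s=state(); print(s["tool_pos"],s["contact_force"],s["ft_torque"],s["gripper_width"]*.0854)
c=cam("wrist"); im=grab_frame("wrist"); save("w4",im)
for x in trace("wrist","divider"):
    k=max(cv2.findContours(x["region"].astype(np.uint8),0,2)[0],key=cv2.contourArea).reshape(-1,2)
    print(x["p"],k.min(0),k.max(0),cv2.minAreaRect(px2w(c,k,.036)[:,:2].astype(np.float32)))
```

```text
[ 0.55133101 -0.10612886  0.02212417] [0.1606497  2.68693532 5.3480556 ] [ 0.45337775  0.00281338 -0.03826142] 0.016187164918917023
```

View pics/w4.png

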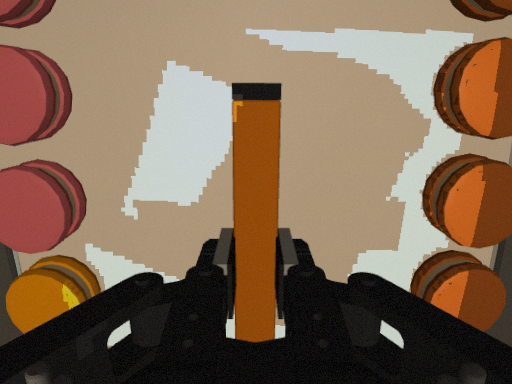

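The bar's +y end (255,85) is now free below the opening. Testing whether the bar pivots in the pads with a small lift.

Request:
play_rows --pt "0 0 0.004" --pt "0 0 0.006" --pt "0 0 0.006" --pt "0 0 0.004" --pt "0 0 0" --pt "0 0 0" --turn '[0, 0, 0, 0, 0, 0]'

```text
time: 15.95
tool_pos: [0.5509, -0.1055, 0.0417]
tool_rot: [-0.0, 0.694, 0.72, -0.0]
contact_force: [-0.4, -0.1, -4.0]
gripper_width: 0.191
grasp_force: 61.0
```

Run:
```python
from h import *
s=state(); print(s["tool_pos"],s["contact_force"],s["ft_torque"],s["gripper_width"]*.0854)
im=grab_frame("wrist"); save("w5",im); sc=grab_frame("scene")
crop=cv2.resize(sc[180:290,170:320],(600,440))
save("v6",crop)
c=cam("wrist"); hsv=cv2.cvtColor(im,cv2.COLOR_RGB2HSV)
dark=(im[:,:,:].max(2)<45); col=dark[60:160,257]; print("black rows",60+np.nonzero(col)[0])
B=lambda th,z0:[[.549,-.106+.0+.070*np.cos(th)-0.036*0*np.sin(th),z0+.070*np.sin(th)]]
for a in(0,2,4.7): print(a,w2px(c,B(np.radians(a),.054)))
```

```text
[ 0.5508828  -0.10549869  0.04167386] [-0.42864511 -0.1089835  -3.95972155] [ 0.27312538  0.05008886 -0.01686418] 0.0163279842567573
black rows [84 85 86 87 88 89 90 91 92 93 94 95 96 97 98 99]
0 [[256.77340342  85.50879178]]
2 [[256.79844603  85.44061835]]
4.7 [[256.81931642  85.74172716]]
```

View pics/v6.png

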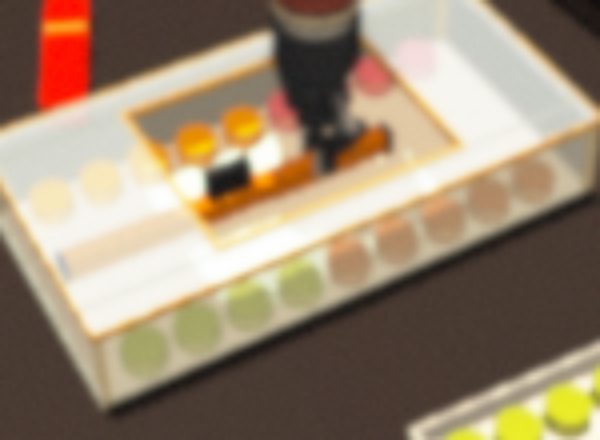

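Run:
```python
from h import *
c=cam("scene")
for a in(0,2,4.7):
    t=np.radians(a); g=np.array([.5505,-.1055]); d=np.array([-.035,.999])
    z=.032+.006 # bar mid height if level: underside .012+.02 +.012
    z=.044
    P=[[*(g+d*s*np.cos(t)),z+s*np.sin(t)] for s in(.068,-.252)]
    p=w2px(c,P); print(a,((p-[170,180])*4).round(0).tolist())
```

```text
0 [[384.0, 137.0], [54.0, 267.0]]
2 [[384.0, 135.0], [56.0, 274.0]]
4.7 [[384.0, 133.0], [58.0, 283.0]]
```

Level still (both ends match the 0° projection), so the pads hold it rigidly. I'll set it back down and see if a wider hand setting lightens the grip.

Request:
play_rows --pt "0 0 -0.006" --pt "0 0 -0.008" --pt "0 0 -0.005" --pt "0 0 0" --turn '[0, 0, 0, 0]'

```text
time: 16.55
tool_pos: [0.551, -0.1055, 0.0225]
tool_rot: [-0.0, 0.694, 0.72, -0.0]
contact_force: [0.9, 1.1, -2.7]
gripper_width: 0.192
grasp_force: 61.1
```

Request:
play_rows --pt "0 0 0" --pt "0 0 0" --pt "0 0 0" --turn '[0, 0, 0]' --hand 0.016

```text
time: 16.92
tool_pos: [0.551, -0.1055, 0.0228]
tool_rot: [0.0, 0.694, 0.72, -0.0]
contact_force: [-0.1, -0.3, -2.6]
gripper_width: 0.192
grasp_force: 61.1
```

Request:
play_rows --pt "0 0 0" --pt "0 0 0" --pt "0 0 0" --turn '[0, 0, 0]' --hand 0.0164

```text
time: 17.3
tool_pos: [0.551, -0.1055, 0.0228]
tool_rot: [0.0, 0.694, 0.72, 0.0]
contact_force: [-0.9, 0.5, -2.9]
gripper_width: 0.192
grasp_force: 51.0
```

The grip force does fall with the setting. Going further.

Request:
play_rows --pt "0 0 0" --pt "0 0 0" --turn '[0, 0]' --hand 0.0172

```text
time: 17.55
tool_pos: [0.551, -0.1056, 0.0228]
tool_rot: [0.0, 0.694, 0.72, -0.0]
contact_force: [0.0, -0.4, -2.5]
gripper_width: 0.201
grasp_force: 25.6
```

Request:
play_rows --pt "0 0 0" --pt "0 0 0" --turn '[0, 0]' --hand 0.018

```text
time: 17.8
tool_pos: [0.5512, -0.1056, 0.0229]
tool_rot: [0.0, 0.694, 0.72, 0.0]
contact_force: [0.2, -0.2, -2.3]
gripper_width: 0.207
grasp_force: 2.6
```

0.0172 gives 26 N and 0.018 gives 3 N. I'll use about 0.0177 (roughly 12 N) so the bar can pivot while its far end rests on the floor.

Request:
play_rows --pt "0 0 0" --pt "0 0 0.004" --pt "0 0 0.006" --pt "0 0 0.006" --pt "0 0 0.004" --pt "0 0 0" --turn '[0, 0, 0, 0, 0, 0]' --hand 0.0177

```text
time: 18.55
tool_pos: [0.5514, -0.1056, 0.0434]
tool_rot: [0.0, 0.694, 0.72, 0.0]
contact_force: [-0.3, -0.9, -2.0]
gripper_width: 0.209
grasp_force: 6.2
```

```bash
cat > ang.py <<'E'
from h import *
# fit bar tilt from scene picture: divider region outline vs model
import sys
from scipy.optimize import minimize
s=state(); print(s["tool_pos"].round(4),s["contact_force"].round(1),s["ft_torque"].round(2),s["grasp_force"])
im=grab_frame("scene"); c=cam("scene"); g=s["tool_pos"]
T=trace("scene","divider"); 
for x in T: print(round(x["p"],2),x["location"],int(x["region"].sum()))
r=[x for x in T if x["region"].sum()<1200]
if r:
    m=r[0]["region"]; ys,xs=np.nonzero(m); P=np.c_[xs,ys].astype(float); v=cv2.fitLine(P.astype(np.float32),2,0,.01,.01).ravel()
    print("slope px",np.degrees(np.arctan2(v[1],v[0]))%180, P[P[:,0].argmin()],P[P[:,0].argmax()])
for a in range(0,50,5):
    t=np.radians(a); d=np.array([-.035,.999]); q=np.array([[*(g[:2]+d*u*np.cos(t)),g[2]+u*np.sin(t)] for u in(.074,-.246)]); p=w2px(c,q); print(a,p.round(0).tolist(),round(float(np.degrees(np.arctan2(*(p[0]-p[1])[::-1]))%180),1))
save(sys.argv[1],cv2.resize(im[100:300,150:350],(600,600)))
E
python3 ang.py v7
```

```text
[ 0.5514 -0.1056  0.0434] [-0.3 -0.9 -2. ] [-0.02  0.06 -0.05] 6.185629069805145
0.65 [237.5, 223.8] 404
slope px 159.73392 [219. 231.] [268. 211.]
0 [[267.0, 214.0], [185.0, 246.0]] 158.5
5 [[267.0, 213.0], [186.0, 251.0]] 155.0
10 [[267.0, 211.0], [188.0, 254.0]] 151.6
15 [[267.0, 210.0], [190.0, 258.0]] 148.3
20 [[266.0, 209.0], [192.0, 261.0]] 145.1
25 [[266.0, 208.0], [195.0, 264.0]] 141.9
30 [[265.0, 207.0], [198.0, 266.0]] 138.8
35 [[264.0, 207.0], [201.0, 268.0]] 135.6
40 [[263.0, 206.0], [205.0, 270.0]] 132.3
45 [[262.0, 205.0], [209.0, 271.0]] 129.0
```

View pics/v7.png

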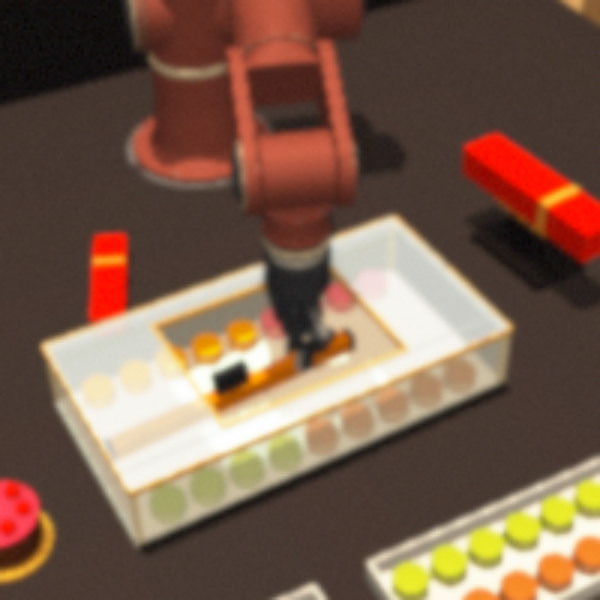

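The wrench says the bar is pivoting: moment about x ≈ 0 and half the weight still on the floor. I've used my picture views, so I'll rely on numbers. Lifting further.

Request:
play_rows --pt "0 0 0.005" --pt "0 0 0.007" --pt "0 0 0.007" --pt "0 0 0.005" --pt "0 0 0" --turn '[0, 0, 0, 0, 0]'

```text
time: 19.27
tool_pos: [0.5514, -0.1056, 0.0676]
tool_rot: [0.0, 0.694, 0.72, 0.0]
contact_force: [-0.4, -0.0, -1.9]
gripper_width: 0.209
grasp_force: 6.1
```

```bash
python3 ang.py v8
python3 - <<'E'
from h import *
c=cam("wrist"); im=grab_frame("wrist"); save("w8",im)
hsv=cv2.cvtColor(im,cv2.COLOR_RGB2HSV)
cop=(hsv[...,0]>8)&(hsv[...,0]<20)&(hsv[...,1]>200)&(hsv[...,2]>90)
for r in(90,120,150,180,210): k=np.nonzero(cop[r,200:310])[0]; print(r,len(k),k.min()+200 if len(k) else 0)
print("black",np.nonzero(im[40:180,257].max(1)<45)[0]+40)
g=state()["tool_pos"]
for a in(0,5,10,15):
    t=np.radians(a); pts=[]
    for u in(.073,):
        for w in(-.009,.009):
            y=u*np.cos(t)-.012*np.sin(t); z=u*np.sin(t)+.012*np.cos(t)
            pts.append([g[0]+w-.035*y,g[1]+y,g[2]+z])
    p=w2px(c,pts); print(a,p.round(1).tolist(),(p[1]-p[0]).round(1))
E
```

```text
[ 0.5514 -0.1056  0.0676] [-0.4 -0.  -1.9] [ 0.08  0.01 -0.02] 6.122078597545624
0.83 [235.9, 222.6] 423
0.42 [235.8, 230.0] 8926
slope px 155.35431 [218. 230.] [268. 207.]
0 [[268.0, 209.0], [184.0, 241.0]] 158.7
5 [[267.0, 208.0], [185.0, 246.0]] 155.2
10 [[267.0, 207.0], [187.0, 250.0]] 151.8
15 [[267.0, 205.0], [189.0, 253.0]] 148.4
20 [[267.0, 204.0], [191.0, 256.0]] 145.2
25 [[266.0, 203.0], [194.0, 259.0]] 142.0
30 [[265.0, 202.0], [197.0, 262.0]] 138.7
35 [[264.0, 201.0], [201.0, 264.0]] 135.5
40 [[263.0, 201.0], [205.0, 266.0]] 132.2
45 [[262.0, 200.0], [209.0, 267.0]] 128.9
90 0 0
120 51 230
150 49 231
180 47 232
210 45 233
black [ 79  80  81  82  83  84  85  86  87  88  89  90  91  92  93  94  95  96
  97  98  99 100 101 102 103 104 105]
0 [[230.3, 74.5], [279.5, 76.4]] [49.1  1.9]
5 [[229.1, 77.4], [280.7, 79.3]] [51.5  1.9]
10 [[227.9, 82.3], [281.9, 84.3]] [54.1  2. ]
15 [[226.5, 89.4], [283.2, 91.5]] [56.7  2.1]
```

The tilt is growing as expected: the image slope changed 5° and the end face is appearing, so about 10° now. Continuing to about 20°, which leaves room under the -y rim and over the +y rim. Then I'll tighten the grip.

Request:
play_rows --pt "0 0 0.006" --pt "0 0 0.009" --pt "0 0 0.01" --pt "0 0 0.009" --pt "0 0 0.005" --pt "0 0 0" --turn '[0, 0, 0, 0, 0, 0]'

```text
time: 20.18
tool_pos: [0.5514, -0.1054, 0.1065]
tool_rot: [0.0, 0.694, 0.72, 0.0]
contact_force: [-0.3, 1.8, -2.9]
gripper_width: 0.205
grasp_force: 6.1
```

Request:
play_rows --pt "0 0 0" --pt "0 0 0" --pt "0 0 0" --turn '[0, 0, 0]' --hand 0.005

```text
time: 20.55
tool_pos: [0.551, -0.1053, 0.1057]
tool_rot: [-0.0, 0.694, 0.72, 0.0]
contact_force: [-0.1, 0.8, -0.5]
gripper_width: 0.194
grasp_force: 61.3
```

```bash
python3 ang.py v9
```

```text
[ 0.551  -0.1053  0.1057] [-0.1  0.8 -0.5] [ 0.1  -0.06  0.09] 61.25574588775635
0.79 [232.9, 218.0] 468
slope px 148.75711 [216. 227.] [268. 197.]
0 [[268.0, 201.0], [183.0, 233.0]] 159.1
5 [[268.0, 200.0], [184.0, 238.0]] 155.5
10 [[267.0, 198.0], [186.0, 242.0]] 152.0
15 [[267.0, 197.0], [188.0, 246.0]] 148.6
20 [[267.0, 196.0], [190.0, 249.0]] 145.3
25 [[266.0, 195.0], [193.0, 252.0]] 142.0
30 [[265.0, 194.0], [196.0, 255.0]] 138.7
35 [[265.0, 193.0], [200.0, 257.0]] 135.4
40 [[264.0, 192.0], [204.0, 259.0]] 132.1
45 [[262.0, 192.0], [208.0, 260.0]] 128.7
```

About 20° as planned (the earlier readings show a constant +4° bias from the tab). Drawing it out along its own axis.

Request:
play_rows --pt "0 0 0.003" --pt "0 0.004 0.0025" --pt "0 0.007 0.003" --pt "0 0.009 0.0035" --pt "0 0.008 0.003" --pt "0 0.004 0.0015" --pt "0 0 0" --turn '[0, 0, 0, 0, 0, 0, 0]'

```text
time: 21.52
tool_pos: [0.5511, -0.0732, 0.1225]
tool_rot: [0.0, 0.694, 0.72, 0.0]
contact_force: [-0.4, -0.6, -2.9]
gripper_width: 0.189
grasp_force: 61.0
```

```bash
python3 ang.py v10 | head -4
```

```text
[ 0.5511 -0.0732  0.1225] [-0.4 -0.6 -2.9] [ 0.27 -0.03  0.  ] 61.0320246219635
0.81 [236.9, 214.8] 508
0.61 [329.6, 165.1] 1028
slope px 145.83641 [217. 226.] [276. 190.]
```

Held freely (2.9 N, its weight) with the tilt kept. Continuing.

Request:
play_rows --pt "0 0.005 0.002" --pt "-0.001 0.01 0.004" --pt "0 0.013 0.005" --pt "-0.001 0.014 0.005" --pt "0 0.013 0.005" --pt "0 0.009 0.0035" --pt "0 0.004 0.0015" --pt "0 0 0" --turn '[0, 0, 0, 0, 0, 0, 0, 0]'

```text
time: 22.62
tool_pos: [0.5491, -0.0054, 0.1484]
tool_rot: [0.0, 0.694, 0.72, -0.0]
contact_force: [-0.1, -0.3, -2.5]
gripper_width: 0.187
grasp_force: 61.1
```

```bash
python3 ang.py v11 | head -4
python3 - <<'E'
from h import *
# far (-y) end: black cap pixels in scene vs model, and opening rim -y edge
c=cam("scene"); g=state()["tool_pos"]; im=cv2.imread("pics/v11.png")
for a in(15,18,20,22,25):
    t=np.radians(a); d=np.array([-.035,.999]); q=[[*(g[:2]+d*u*np.cos(t)),g[2]+u*np.sin(t)] for u in(-.246,-.232,-.06)]
    print(a,np.round(q[0],3),w2px(c,q).round(0).tolist())
hsv=cv2.cvtColor(grab_frame("scene"),cv2.COLOR_RGB2HSV)
m=(hsv[...,0]>5)&(hsv[...,0]<18)&(hsv[...,1]>190)
for x in range(198,232,3): k=np.nonzero(m[195:255,x])[0]+195; print(x,k.tolist())
E
```

```text
[ 0.5491 -0.0054  0.1484] [-0.1 -0.3 -2.5] [ 0.23  0.   -0.05] 61.05406880378723
0.69 [325.2, 182.3] 490
0.65 [250.8, 207.9] 810
slope px 28.448748 [308. 177.] [343. 187.]
15 [ 0.557 -0.243  0.084] [[214.0, 227.0], [217.0, 224.0], [260.0, 198.0]]
18 [ 0.557 -0.239  0.072] [[215.0, 229.0], [219.0, 227.0], [260.0, 199.0]]
20 [ 0.557 -0.237  0.064] [[216.0, 230.0], [219.0, 228.0], [260.0, 199.0]]
22 [ 0.557 -0.234  0.056] [[217.0, 231.0], [220.0, 229.0], [261.0, 200.0]]
25 [ 0.557 -0.228  0.044] [[219.0, 233.0], [222.0, 231.0], [261.0, 200.0]]
198 []
201 []
204 []
207 []
210 [217]
213 []
216 [212]
219 [212, 228, 229, 230]
222 [213, 226, 227, 228, 229]
225 [224, 225, 226]
228 [208, 214, 218, 222, 223, 224]
231 [207, 220, 221, 222]
```

The cap position matches 20–22°. Another 25 mm along the axis, then straight up.

Request:
play_rows --pt "0 0.006 0.003" --pt "-0.001 0.01 0.004" --pt "0 0.009 0.004" --pt "0 0.003 0.01" --pt "0 0 0.02" --pt "0 0 0.03" --pt "0 0 0.04" --pt "0 0 0.04" --turn '[0, 0, 0, 0, 0, 0, 0, 0]'

```text
time: 23.78
tool_pos: [0.5481, 0.0223, 0.3022]
tool_rot: [0.001, 0.694, 0.72, 0.0]
contact_force: [0.6, -0.2, -2.9]
gripper_width: 0.191
grasp_force: 61.0
```

Request:
play_rows --pt "0 0 0.03" --pt "0 0 0.02" --pt "0 0 0.01" --pt "0 0 0" --pt "0 0 0" --pt "0 0 0" --pt "0 0 0" --pt "0 0 0" --turn '[0, 0, 0, 0, 0, 0, 0, 0]'

```text
time: 24.78
tool_pos: [0.5479, 0.0225, 0.359]
tool_rot: [-0.0, 0.694, 0.72, -0.0]
contact_force: [-0.2, -0.7, -2.9]
gripper_width: 0.192
grasp_force: 61.1
```

```bash
python3 ang.py v12
python3 - <<'E'
from h import *
c=cam("top"); im=grab_frame("top")
for t,z in(("gift_cube",.06),("jar",.11),("gateau",.05),("coffee_cup",.07),("card_terminal",.03),("carton",.145)):
    for x in trace("top",t)[:2]: print(t,px2w(c,x["location"],z).round(3).tolist())
for x in trace("top","carton"):
    k=max(cv2.findContours(x["region"].astype(np.uint8),0,2)[0],key=cv2.contourArea).reshape(-1,2)
    print(cv2.minAreaRect(px2w(c,k,.125)[:,:2].astype(np.float32)))
E
```

```text
[0.5479 0.0225 0.359 ] [-0.2 -0.7 -2.9] [ 0.21 -0.01 -0.04] 61.08427047729492
0.64 [257.1, 150.8] 887
slope px 145.65094 [219. 175.] [303. 125.]
0 [[303.0, 130.0], [213.0, 158.0]] 162.5
5 [[303.0, 128.0], [214.0, 164.0]] 158.1
10 [[303.0, 127.0], [215.0, 169.0]] 153.9
15 [[302.0, 125.0], [217.0, 174.0]] 149.9
20 [[302.0, 124.0], [220.0, 179.0]] 146.1
25 [[302.0, 122.0], [222.0, 183.0]] 142.4
30 [[301.0, 121.0], [225.0, 187.0]] 138.8
35 [[300.0, 120.0], [229.0, 190.0]] 135.2
40 [[299.0, 118.0], [233.0, 193.0]] 131.7
45 [[298.0, 117.0], [237.0, 195.0]] 128.2
gift_cube [[0.505, -0.534, 0.06]]
jar [[0.38, -0.504, 0.11]]
gateau [[0.601, 0.504, 0.05]]
gateau [[0.612, -0.472, 0.05]]
coffee_cup [[0.6, 0.49, 0.07]]
coffee_cup [[0.381, -0.511, 0.07]]
card_terminal [[0.43, 0.556, 0.03]]
carton [[0.274, -0.234, 0.145]]
carton [[0.46, 0.289, 0.145]]
((0.26986968517303467, -0.23311232030391693), (0.04263005033135414, 0.15986129641532898), 68.53144836425781)
((0.4645097255706787, 0.29076719284057617), (0.24369989335536957, 0.0695975050330162), 6.444395065307617)
```

The divider is held at about 20° and its low end is at z ≈ 0.26 (0.15 needed). It is steady, the carton is unmoved and the bystanders are in place. Handing in.

```bash
python3 -c "
from plant import *
print(job_done())"
```

```text
the job is handed in; nothing more can be done
None
```

I handed the job in at about 25 s: the carton lies centred and lengthwise on the plinth, and the divider is out through the opening without forcing the glass, held steady at about 20° with its lowest point roughly 16 cm above the glass top.

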